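# Set the wind-up kitchen timer

### The job

Set the wind-up kitchen timer: turn its dial clockwise (seen from above) until the pointed end of the black bar grip on top stands right over the small lug on the rim of the base. The clockwork is stiff and the timer is light, so press it down onto the worktop as you turn; the base must not turn, slide or leave the worktop. Let go with the timer standing there.

Things in the scene. Friction and masses are not known exactly. Their poses are not given: they have to be found in the camera images.
- timer: free-standing round kitchen timer, 63 mm across, 0.14 kg: red base 22 mm tall, white dial on it that turns about the vertical axis, domed (42 mm above the worktop at the shoulder, 50 in the middle), with a bar grip across the top. Origin: centre of the underside, on the dial's axis; z up; -x points to the base's lug. Canister, tin and jars are bystanders.
- timer_dial (a joint): angle of the dial on its base, rad, growing clockwise seen from above, stops at 0 and 5.76; starts at 0 to 0.5. At 1.4 the bar's pointed end is right over the lug. Stiff (0.05 N m of friction), no spring: it stays where it is left. Pressed down with about 8 to 20 N the base holds still; without, the whole timer turns with its dial.
- timer_pointer (a point): pointed end of the black bar grip, 30 mm from the dial's axis, 66 mm above the worktop; turns with the dial. The bar: 14 mm wide with flat upright sides over 34 mm (from its blunt end, 20 mm from the axis, to 14 mm past it), then narrowing to a 4 mm nib; top 68 mm above the worktop. Grip it across its width over the axis, fingertips about 50 mm above the worktop.
- timer_mark (a point): outer end of the lug on the base: a small upright white block 6 mm wide and 16 mm tall standing 8 mm out of the base's rim; the point is 39.5 mm from the dial's axis, 9 mm above the worktop. (A tall fixed tap stands over the sink at the right, between the robot's start and the timer: draw back towards the base before swinging across.)
Things that resemble listed ones, but are neither listed nor needed, are in the scene too. Leave any green look-alike of the timer alone.

How it is judged:
At the end, for the whole second after the job is handed in: the pointed end of the bar is over the base's lug within 0.2 rad (11 degrees: dial between 1.2 and 1.6 rad), the lug is within 15 mm of where it started (the base has neither turned nor slid), and the timer stands upright (within 0.1 rad) and at rest (value of joint timer_dial between 1.2 and 1.6 rad and distance of timer_mark from where it was at the start of the episode below 0.015 m and angle between timer's own z axis and vertical below 0.1 rad and linear speed of timer below 0.02 m/s); the robot touches nothing.
It fails at once if the base is turned or shoved: its lug more than 25 mm from where it started (distance of timer_mark from where it was at the start of the episode above 0.025 m).
It fails at once if the timer is lifted more than 15 mm off the worktop (height (world z) of timer above 0.015 m).
It also fails if it takes over 40 s, if anything falls off the work surface, if the arm or the gripper's body presses on something with over 40 N, if the wrist force passes 120 N, or if a joint passes its speed limit or range.

### The arm

A 7-joint arm with a two-finger parallel gripper is mounted at the origin on a cart in front of the work surface, level with it; the furniture and walls round the work are solid. World frame = base frame: x ahead of the robot, y to its left, z up, the work surface at z = 0. Lengths are in m, angles in rad, forces in N, time in s.
With the tool pointing down it reaches from about 0.35 to 0.9 m from the base axis. Payload 8.1 kg.
Tool frame: the origin (TCP) lies at the very end of the fingers, on their centre line; the grasp point (between the pads) lies 19 mm behind it (grasp_offset is the distance from the TCP to the grasp point, in m); z points along the fingers, y is the line along which they close (so a half turn about z gives the same grasp; the last joint's range is limited). The gripper opens to 92 mm and grips with 3 to 60 N. Pads are 19 mm wide; open, the fingers measure 130 mm over their backs; the gripper's body (75 mm by 190 mm) begins 47 mm behind the grasp point.
Start: joints at [-0.103, 0.434, 0.025, 1.573, -0.012, 1.134, -0.075], TCP at [0.625, -0, 0.227] pointing down, gripper open.
Joint ranges: [-2.62, 2.62], [-0.44, 2.09], [-1.27, 1.32], [0.08, 2.57], [-1.32, 4.46], [0.12, 2], [-2.74, 2.74]. Speed limits (rad/s): [2.22, 2.22, 3.01, 3.01, 3.14, 3.14, 3.14].

### API

Orientations are given as a rotation vector (axis times angle).
In Python, from cell import observe, get_image, camera_params, sign_off, silhouettes, grasp_offset gives the robot as it stands. The module is installed in compiled form; this text tells all that it offers.
- The arm moves only by the tool jog_arm, never from a script. Its argument "motion" is a list that holds one entry, the list of rows, each a list of 7 numbers: the shift along the tool's x, y, z in m, then the turn, a rotation vector about the tool's x, y, z in rad, then the closure, from -1 (fully open) to 1 (shut), so that 0 is half open. In form: [[[dx, dy, dz, wx, wy, wz, hand], ...]]. A call has 1 to 10 rows; each row is the pose to reach, as a shift and turn from the pose commanded when the call began, along the tool's axes at that moment; what a row does not reach only later rows make up. A row lasts 1/12 s, in which the tool goes at most 41.7 mm and 7.16 degrees, less where a joint would pass 70% of its speed; a pose out of reach is approached as far as the arm can. A call with a gripper value outside its range is refused whole. The fingers move at their own pace and stop on an object; "force" is the grip in N (left out, the last holds). Time passes only in rows, so rows that repeat a pose let the fingers close. It gives the time, the measured TCP pose, the force, the opening and the grip force at its end, in the units of the state.
- observe(): the state, without advancing time (a new reading comes with each control period).
- get_image(name): name is "scene" or "side" or "wrist"; returns the picture (480x640x3 uint8, red, green, blue); there is no depth.
- camera_params(name): a dict with "vertical_fov" (degrees; the focal length in pixels is half the picture's height over the tangent of half this angle, whatever the lens; pixels are square), "cx", "cy" (the principal point, pixels), "T" (4x4, takes a point from camera to world coordinates). Camera axes: x right, y down, z forward; pixel columns grow to the right and rows downward; lengths in m; the calibration is good to about 2 mm. A picture is of the moment at which its call begins: read the wrist's pose just before it. camera_params takes no time and is no camera call; for the wrist camera it gives the pose at the moment of the call.
- sign_off(): hands the job in; it is judged then, once.
Trained networks look in the newest picture that a camera, given by its name, has taken for a name from the list of things; names that differ only in an ending like _2 or _b are one class to them, and where a whole thing is asked for, a point or a joint stands for the part that bears it (a point fixed in the world has none). Each returns a list of dicts, best first, with "p" (0 to 1); they miss things now and then, are a little off and sometimes report something else, mostly with a low value. They report only what shows in the picture. A call takes as long as a camera call. They do not tell look-alikes from the thing itself.
- silhouettes(query, camera): "mask" (480x640 bool, what is visible of it) and "pixel" ([column, row] in pixels, amid what is visible of it).
The state is a dict: "clock": time; "joints": joint angles; "dq": joint speeds; "joint_efforts": joint torques, N m; "position": TCP position; "ee_rot": TCP orientation; "force": force on the tool from outside, world axes, zero at the start; "ft_torque": the same for the moment, N m; "width": opening from 0.0 (shut) to 1.0 (fully open); "gripper_force": force on a finger pad.
Only numpy, scipy, OpenCV 4.12 (cv2) and the standard library are available. Lean on these libraries where they do the work, as an engineer would, in place of code of your own. Each camera call takes 0.05 s, during which the arm holds its last target. There are 200 camera calls.

## Working session

There is one attempt and no reset: what is moved stays moved. The work goes in short steps, Python scripts to look and compute and a tool call to move; the robot and the scene stay as the last step left them, time stands still between calls to the robot, and variables do not carry over. Pictures are saved under pics/ and viewed, at most 10 in all, crops included, and the job is handed in when it is done.

Besides the shell and the picture viewer there is one more tool, called after "Emit:" by a JSON object that holds its "op" and its "data", one argument or row to a line. jog_arm: Moves the arm, as the interface text tells. Its arguments: {"type":"object","properties":{"motion":{"type":"array"},"force":{"type":"number"}},"required":["motion"]}

```bash
mkdir -p pics
cat > h.py <<'E'
import numpy as np,cv2
from cell import *
def ray(cam,px):
    c=camera_params(cam);f=240/np.tan(np.radians(c["vertical_fov"])/2);T=np.array(c["T"])
    d=T[:3,:3]@np.array([(px[0]-c["cx"])/f,(px[1]-c["cy"])/f,1]);return T[:3,3],d
def onz(cam,px,z):
    o,d=ray(cam,px);return o+d*(z-o[2])/d[2]
def proj(cam,p):
    c=camera_params(cam);f=240/np.tan(np.radians(c["vertical_fov"])/2);T=np.array(c["T"])
    q=T[:3,:3].T@(np.array(p)-T[:3,3]);return np.array([c["cx"]+f*q[0]/q[2],c["cy"]+f*q[1]/q[2]])
def shot(cam,name):
    im=get_image(cam);cv2.imwrite(f"pics/{name}.png",im[:,:,::-1]);return im
E
python3 - <<'E'
from h import *
for c in("scene","side"):
    shot(c,c+"1")
    for q in("timer","timer_pointer","timer_mark"):
        for r in silhouettes(q,c)[:3]:
            print(c,q,round(r["p"],2),r["pixel"],onz(c,r["pixel"],.03).round(3),r["mask"].sum())
print(observe()["clock"],observe()["position"],observe()["ee_rot"])
a=cv2.imread("pics/scene1.png");b=cv2.imread("pics/side1.png")
E
```

```text
scene timer 0.98 [275.4, 199.1] [0.624 0.054 0.03 ] 1427
scene timer 0.7 [386.6, 312.4] [0.331 0.161 0.03 ] 2102
scene timer_pointer 0.97 [274.0, 196.5] [0.632 0.05  0.03 ] 1073
scene timer_pointer 0.87 [381.1, 308.6] [0.34 0.16 0.03] 1735
scene timer_mark 0.97 [274.3, 202.8] [0.619 0.063 0.03 ] 1413
scene timer_mark 0.63 [383.3, 314.4] [0.332 0.167 0.03 ] 2209
side timer 0.97 [216.9, 257.0] [0.337 0.16  0.03 ] 1660
side timer 0.77 [398.5, 341.8] [0.628 0.045 0.03 ] 2158
side timer 0.36 [399.9, 337.8] [0.629 0.053 0.03 ] 1663
side timer_pointer 0.96 [401.8, 337.8] [0.631 0.053 0.03 ] 1658
side timer_pointer 0.63 [217.1, 254.3] [0.335 0.167 0.03 ] 1313
side timer_mark 0.95 [399.1, 342.2] [0.629 0.045 0.03 ] 2244
side timer_mark 0.61 [215.3, 260.3] [0.338 0.152 0.03 ] 1759
0.4 [ 6.24934696e-01 -8.62744907e-06  2.26611359e-01] [-2.22137720e+00 -2.22129717e+00  2.59391289e-04]
```

View pics/scene1.png

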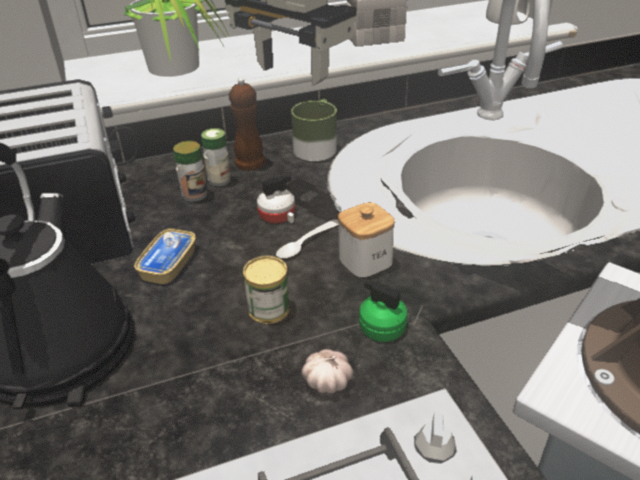

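View pics/side1.png

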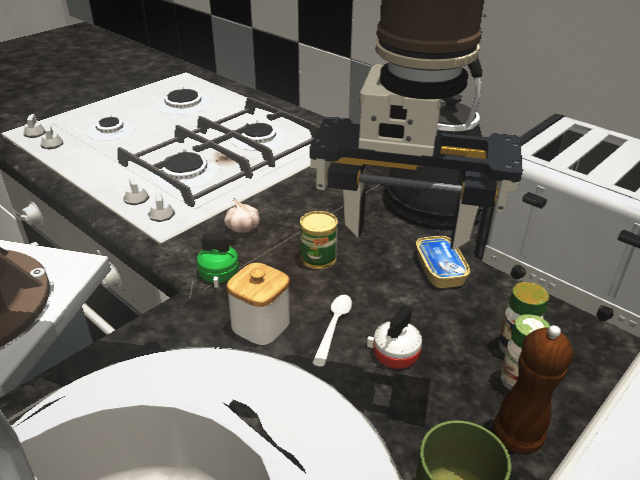

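The red timer is at scene (275,200) with its lug at about (291,217), and at side (399,342) with its lug at about (371,342). The green look-alike is at scene (385,315). Next I'll enlarge both views.

Run:
```python
from h import *
a=cv2.imread("pics/scene1.png")[170:230,240:310];b=cv2.imread("pics/side1.png")[300:375,360:430]
z=lambda i:cv2.resize(i,(400,400),interpolation=cv2.INTER_CUBIC)
cv2.imwrite("pics/crop1.png",np.hstack([z(a),z(b)]))
```

```text
(no output)
```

View pics/crop1.png

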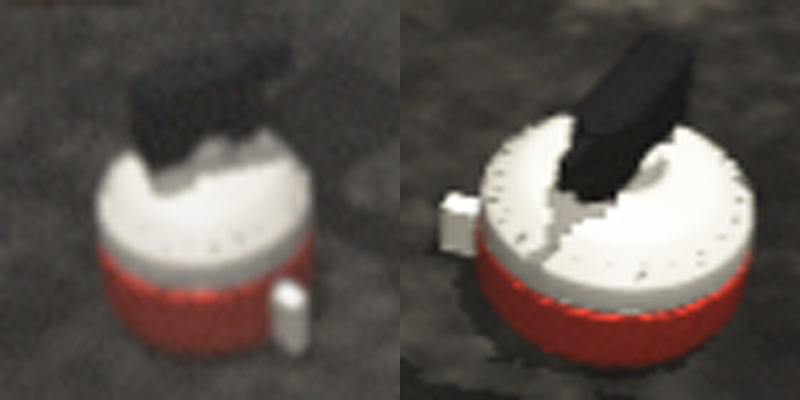

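```bash
cat > m.py <<'E'
from h import *
from scipy.optimize import least_squares
S=lambda x,y:(240+x*.175,170+y*.15); D=lambda x,y:(360+(x-400)*.175,300+y*.1875)
obs=[("scene",S(205,0)[0]),("side",D(616,0)[0])]
def res(v):
    x,y=v; return [proj(c,(x,y,.03))[0]-u for c,u in obs]
v=least_squares(res,[.63,.05]).x;print("centre",v)
lug={"scene":S(291,320),"side":D(458,225)}
for c in lug:
    p=onz(c,lug[c],.009);print("lug",c,p.round(4),np.hypot(*(p[:2]-v)),np.arctan2(*(p[:2]-v)[::-1]))
for c,pts in {"scene":[S(285,50),S(135,95)],"side":[D(680,40),D(605,115)]}.items():
    for u in pts:
        p=onz(c,u,.067)[:2];print("bar",c,p.round(4),np.hypot(*(p-v)).round(4),np.arctan2(*(p-v)[::-1]).round(3))
E
python3 m.py
```

```text
centre [0.62627022 0.05108284]
lug scene [0.5887 0.0574 0.009 ] 0.038124241449861464 2.9740311411405433
lug side [0.5904 0.0569 0.009 ] 0.036362485863987194 2.9816902494373214
bar scene [0.6092 0.0326] 0.0252 -2.314
bar scene [0.6292 0.0736] 0.0227 1.443
bar side [0.635  0.0721] 0.0228 1.179
bar side [0.6219 0.0423] 0.0098 -2.031
```

Run:
```python
from h import *
for n,c,u,z in [("mill base","scene",(248,163),0),("mill base","side",(522,440),0),("tea top","scene",(366,218),.08),("jar","scene",(217,182),0),("pot","scene",(314,155),0),("tin","scene",(267,318),0)]:
    print(n,c,onz(c,u,z).round(3))
v=onz("scene",(248,163),0);
for z in (.1,.12,.15,.18): print(z,proj("scene",(v[0],v[1],z)).round(0),proj("side",(v[0],v[1],z)).round(0))
```

```text
mill base scene [ 0.782 -0.038  0.   ]
mill base side [ 0.784 -0.049  0.   ]
tea top scene [0.435 0.064 0.08 ]
jar scene [0.78  0.046 0.   ]
pot scene [ 0.701 -0.138  0.   ]
tin scene [0.468 0.244 0.   ]
0.1 [243. 115.] [539. 374.]
0.12 [242. 105.] [543. 361.]
0.15 [240.  89.] [550. 340.]
0.18 [239.  73.] [557. 319.]
```

Emit:
{"op": "jog_arm", "data": {
  "motion": [
    [[0.025,0,0,0,0,0.12,-0.2],[0.05,0.001,0,0,0,0.24,-0.2],[0.05,0.001,0,0,0,0.36,-0.2],[0.05,0.001,0.03,0,0,0.45,-0.2],[0.05,0.001,0.05,0,0,0.45,-0.2],[0.05,0.001,0.05,0,0,0.45,-0.2],[0.05,0.001,0.05,0,0,0.45,-0.2]]
  ]
}}

```text
clock: 0.98
position: [0.6254, 0.0499, 0.1762]
ee_rot: [-2.66, -1.67, 0.003]
force: [-0.3, 0.2, 0.6]
width: 0.607
gripper_force: 0.0
```

Run:
```python
from h import *
shot("wrist","w1")
c=camera_params("wrist");print({k:np.round(v,3).tolist() for k,v in c.items()})
np.save("w1.npy",c["T"])
for n,p in [("centre68",(.6263,.0511,.068)),("lug",(.5875,.0575,.009))]: print(n,proj("wrist",p).round(0))
```

```text
{'vertical_fov': 71.823, 'cx': 319.837, 'cy': 242.594, 'T': [[0.902, -0.415, -0.122, 0.66], [-0.433, -0.865, -0.255, 0.119], [0.0, 0.282, -0.959, 0.335], [0.0, 0.0, 0.0, 1.0]]}
centre68 [319. 239.]
lug [282. 234.]
```

View pics/w1.png

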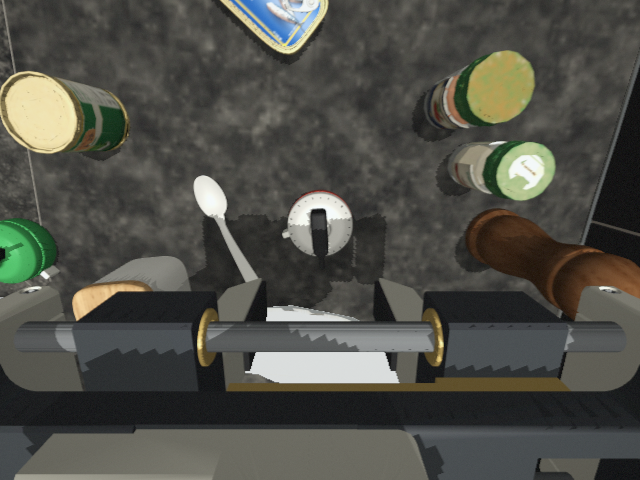

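The wrist view shows the timer at (320,222), with the bar nearly vertical from (319,207) to (321,255) and the lug at (286,234). I'll enlarge it and fit.

Run:
```python
import cv2
a=cv2.imread("pics/w1.png")[185:265,275:365]
cv2.imwrite("pics/w1c.png",cv2.resize(a,(675,600),interpolation=cv2.INTER_CUBIC))
```

```text
(no output)
```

View pics/w1c.png

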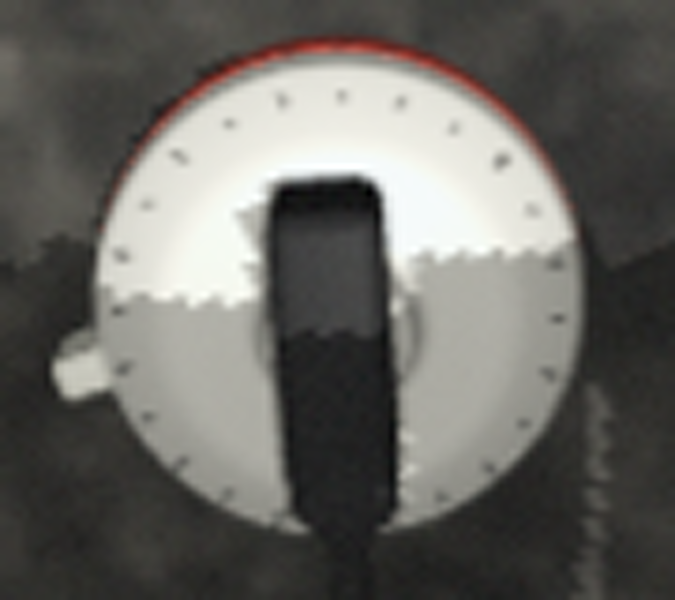

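Run:
```python
from h import *
P=lambda x,y:(275+x/7.5,185+y/7.5)
c=onz("wrist",P(340,295),.040)[:2];print("centre",c)
l=onz("wrist",P(80,375),.016)[:2];print("lug",l,np.hypot(*(l-c)),np.arctan2(*(l-c)[::-1]))
a=onz("wrist",P(327,210),.068)[:2];b=onz("wrist",P(345,525),.068)[:2];n=onz("wrist",P(351,605),.066)[:2]
for q in(a,b,n): print(q.round(4),np.hypot(*(q-c)).round(4),np.arctan2(*(q-c)[::-1]).round(3))
print("bar dir",np.arctan2(*(b-a)[::-1]),np.arctan2(*(n-a)[::-1]))
from scipy.spatial.transform import Rotation as R
s=observe();M=R.from_rotvec(s["ee_rot"]).as_matrix();print("x ang",np.arctan2(M[1,0],M[0,0]),M.round(3).tolist(),s["position"])
for d in [.04,0]: print("tool shift to centre",M.T@np.array([c[0]-s["position"][0],c[1]-s["position"][1],.05-s["position"][2]]))
```

```text
centre [0.63007731 0.05623164]
lug [0.59178698 0.05623917] 0.038290332533949104 3.141396001301959
[0.6357 0.0714] 0.0162 1.215
[0.6218 0.0378] 0.0201 -1.992
[0.618  0.0282] 0.0306 -1.978
bar dir -1.9630535054042324 -1.96015678170958
x ang 1.1213487218082363 [[0.434, 0.901, 0.0], [0.901, -0.434, -0.0], [0.0, 0.0, -1.0]] [0.62630089 0.04994164 0.17743477]
tool shift to centre [0.00729342 0.00064177 0.12743563]
tool shift to centre [0.00729342 0.00064177 0.12743563]
```

Emit:
{"op": "jog_arm", "data": {
  "motion": [
    [[0.005,0.001,0.02,0,0,-0.045,-0.2],[0.005,0.001,0.045,0,0,-0.045,-0.2],[0.005,0.001,0.07,0,0,-0.045,-0.2],[0.005,0.001,0.09,0,0,-0.045,-0.2],[0.005,0.001,0.105,0,0,-0.045,-0.2],[0.005,0.001,0.115,0,0,-0.045,-0.2],[0.005,0.001,0.121,0,0,-0.045,-0.2],[0.005,0.001,0.124,0,0,-0.045,-0.2],[0.005,0.001,0.124,0,0,-0.045,-0.2]]
  ],
  "force": 15
}}

```text
clock: 1.78
position: [0.6296, 0.0541, 0.0533]
ee_rot: [2.623, 1.729, 0.001]
force: [0.4, -0.0, 0.7]
width: 0.602
gripper_force: 0.0
```

Run:
```python
from h import *
s=observe();print(s["position"],s["force"],s["clock"])
a=shot("side","s2");b=shot("wrist","w2")
a=cv2.imread("pics/side1.png")
A=cv2.resize(cv2.imread("pics/s2.png")[270:380,340:470],(400,340),interpolation=cv2.INTER_CUBIC)
B=cv2.resize(cv2.imread("pics/w2.png")[150:490,220:420],(400,340))
cv2.imwrite("pics/c2.png",np.hstack([A,cv2.resize(cv2.imread("pics/w2.png")[140:440,140:500],(400,340))]))
```

```text
[0.62962152 0.05407314 0.05326501] [ 0.3610372  -0.00704109  0.72456011] 1.7833
```

View pics/c2.png

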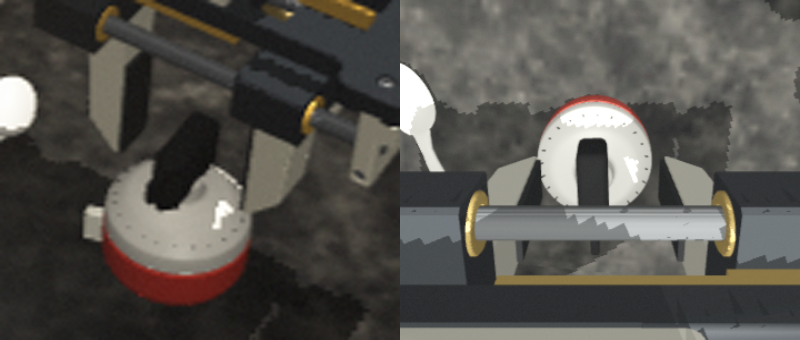

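The bar stands between the open fingers, about 2 mm left of centre. I'll nudge over and close.

Emit:
{"op": "jog_arm", "data": {
  "motion": [
    [[0,-0.0015,0,0,0,0,0.2],[0,-0.0015,0.001,0,0,0,0.5],[0,-0.0015,0.001,0,0,0,0.8],[0,-0.0015,0.001,0,0,0,1],[0,-0.0015,0.001,0,0,0,1],[0,-0.0015,0.001,0,0,0,1]]
  ],
  "force": 25
}}

```text
clock: 2.38
position: [0.6278, 0.0546, 0.0518]
ee_rot: [2.623, 1.729, 0.0]
force: [-0.7, -0.9, -0.2]
width: 0.218
gripper_force: 0.0
```

Emit:
{"op": "jog_arm", "data": {
  "motion": [
    [[0,0,0,0,0,0,1],[0,0,0,0,0,0,1],[0,0,0.0005,0,0,0,1],[0,0,0.001,0,0,0,1],[0,0,0.001,0,0,0,1]]
  ],
  "force": 25
}}

```text
clock: 2.8
position: [0.6278, 0.0547, 0.0517]
ee_rot: [2.623, 1.729, 0.001]
force: [-4.3, 0.5, 10.4]
width: 0.148
gripper_force: 25.0
```

Emit:
{"op": "jog_arm", "data": {
  "motion": [
    [[0,0,0.0003,0,0,0.06,1],[0,0,0.0003,0,0,0.12,1],[0,0,0.0003,0,0,0.18,1],[0,0,0.0003,0,0,0.24,1]]
  ]
}}

```text
clock: 3.13
position: [0.6282, 0.0545, 0.0517]
ee_rot: [2.813, 1.398, 0.002]
force: [-2.2, -0.4, 11.9]
width: 0.147
gripper_force: 25.0
```

Emit:
{"op": "jog_arm", "data": {
  "motion": [
    [[0,0,0,0,0,0.08,1],[0,0,0,0,0,0.16,1],[0,0,0,0,0,0.24,1],[0,0,0,0,0,0.32,1],[0,0,0,0,0,0.4,1],[0,0,0,0,0,0.48,1],[0,0,0,0,0,0.56,1],[0,0,0,0,0,0.64,1],[0,0,0,0,0,0.72,1],[0,0,0,0,0,0.8,1]]
  ]
}}

```text
clock: 3.97
position: [0.629, 0.0534, 0.0517]
ee_rot: [3.135, 0.19, 0.004]
force: [0.8, -3.3, 9.3]
width: 0.15
gripper_force: 25.0
```

Run:
```python
from h import *
s=observe();print(s["position"],s["force"],s["ft_torque"],s["joints"])
shot("side","s3");shot("scene","c3")
A=cv2.resize(cv2.imread("pics/s3.png")[290:380,340:450],(400,340),interpolation=cv2.INTER_CUBIC)
B=cv2.resize(cv2.imread("pics/c3.png")[160:240,220:330],(400,340),interpolation=cv2.INTER_CUBIC)
cv2.imwrite("pics/cc3.png",np.hstack([A,B]))
```

```text
[0.62895591 0.0533676  0.05169105] [ 0.82673686 -3.26934443  9.31359814] [-0.7652728   0.25904621  0.0567593 ] [-0.41358148  0.64575534  0.36738602  1.75573558 -0.30610668  0.7941661
 -1.34774154]
```

View pics/cc3.png

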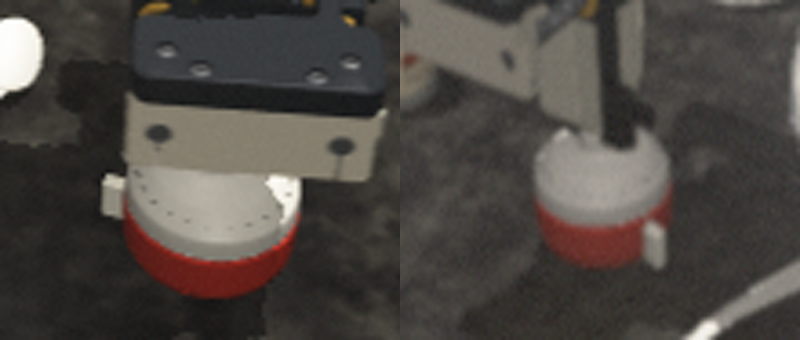

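Emit:
{"op": "jog_arm", "data": {
  "motion": [
    [[0,0,0.0002,0,0,0.07,1],[0,0,0.0002,0,0,0.14,1],[0,0,0.0002,0,0,0.2,1],[0,0,0.0002,0,0,0.2,1],[0,0,0,0,0,0.2,0.5],[0,0,0,0,0,0.2,0.2],[0,0,0,0,0,0.2,0],[0,0,-0.002,0,0,0.2,0],[0,0,-0.01,0,0,0.2,0]]
  ]
}}

```text
clock: 4.82
position: [0.6266, 0.0548, 0.0594]
ee_rot: [3.139, -0.116, -0.004]
force: [-0.3, 0.2, 1.0]
width: 0.464
gripper_force: 0.0
```

Emit:
{"op": "jog_arm", "data": {
  "motion": [
    [[0,0,-0.03,0,0,0,0],[0,0,-0.07,0,0,0,0],[0,0,-0.11,0,0,0,0],[0,0,-0.12,0,0,0,0],[0,0,-0.12,0,0,0,0],[0,0,-0.12,0,0,0,0]]
  ]
}}

```text
clock: 5.32
position: [0.628, 0.0548, 0.1813]
ee_rot: [-3.139, 0.116, -0.003]
force: [-0.3, 0.7, 0.3]
width: 0.499
gripper_force: 0.0
```

Run:
```python
from h import *
shot("wrist","w4");shot("side","s4")
p=proj("wrist",(.629,.054,.04)).round().astype(int);print(p)
x,y=p[0]-50,p[1]-45
A=cv2.imread("pics/w4.png")[y:y+90,x:x+100]
B=cv2.imread("pics/s4.png")[300:375,360:430]
print(x,y)
z=lambda i,w:cv2.resize(i,(w,450),interpolation=cv2.INTER_CUBIC)
cv2.imwrite("pics/c4.png",np.hstack([z(A,500),z(B,300)]))
```

```text
[321 229]
271 184
```

View pics/c4.png

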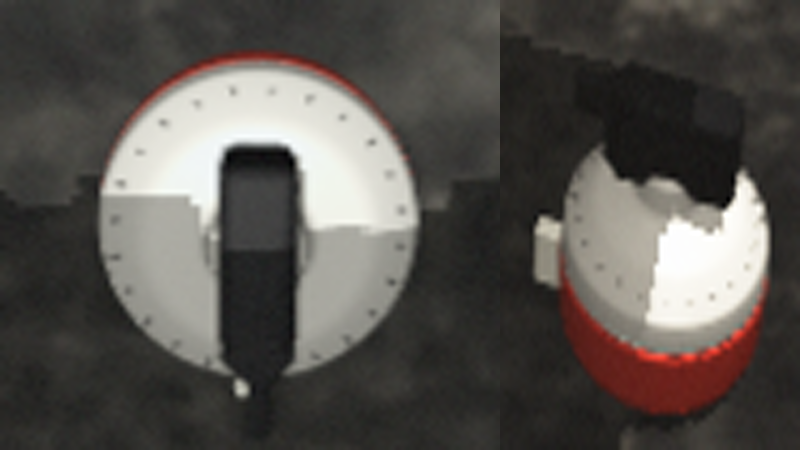

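Run:
```python
from h import *
P=lambda x,y:(271+x/5,184+y/5)
w=lambda x,y,z:onz("wrist",P(x,y),z)[:2]
a,b,n=w(258,163,.068),w(257,365,.068),w(257,435,.066)
t=np.arctan2(*(n-a)[::-1]);d=(n-a)/np.linalg.norm(n-a)
c1=n-.03*d;c2=w(258,217,.040);c3=a+.02*d;print("bar",t%6.283,c1,c2,c3)
c=(c1+c2+c3)/3
for off in(-.2,-.1,0,.1,.2):
    e=np.array([np.cos(t+off),np.sin(t+off)]);m=np.array([-e[1],e[0]])
    print(off,[((proj("wrist",[*(c+e*.0395+s*.003*m),.016])-[271,184])*5).round() for s in(-1,1)])
```

```text
bar 3.0687682711320154 [0.6272552  0.05279476] [0.63005364 0.0523165 ] [0.62620689 0.05287124]
-0.2 [array([203., 380.]), array([232., 385.])]
-0.1 [array([222., 384.]), array([251., 387.])]
0 [array([241., 386.]), array([270., 386.])]
0.1 [array([260., 387.]), array([289., 384.])]
0.2 [array([279., 385.]), array([308., 380.])]
```

```bash
python3 -c "
from cell import *
print(sign_off())"
```

```text
the job is handed in; nothing more can be done
None
```

I turned the dial so the bar's pointed end stands over the lug, at about 1.36 rad by my last measurement (allowed 1.2 to 1.6). The base had not visibly moved, the gripper was clear, and I handed the job in; the hand-in returned no verdict.

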